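# Check the top pencil tray's height on the gauge

## Robot

A 6-joint arm with a two-finger parallel gripper is mounted at the origin on the work surface. World frame = base frame: x ahead of the robot, y to its left, z up, the work surface at z = 0. Lengths are in m, angles in rad, forces in N, time in s.
With the tool pointing down it reaches from about 0.425 to 0.925 m from the base axis. Payload 12.5 kg.
Tool frame: the origin (TCP) lies midway between the tips of the shut fingers; the grasp point (between the pads) lies 19 mm behind it; x points along the fingers, z is the direction in which the jaws open and shut, and the axes are right-handed (so a half turn about x gives the same grasp; the last joint's range is limited). The gripper opens to 85 mm and grips with 20 to 120 N. Pads are 22 mm wide; open, the fingers measure 114 mm over their backs; the gripper's body (76 mm by 85 mm) begins 54 mm behind the grasp point. The pads swing forward as they close: fully open they stand 13 mm farther back than shut.
Start: joints at [-0.106, 0.491, 1.559, -0, 1.092, -0.106], TCP at [0.625, 0, 0.231] pointing down, gripper open.
Joint ranges: [-3.1, 3.1], [-0.84, 2.19], [0.05, 2.79], [-1.13, 4.28], [0.06, 2.93], [-2.69, 2.69]. Speed limits (rad/s): [2.22, 2.22, 2.79, 3.14, 3.14, 3.14].

## Interface

Orientations are given as a rotation vector (axis times angle).
In Python, from plant import goto, servo_line, goto_joints, gripper_to, pause, solve_ik, read_camera, MotionError, hand_in, get_time_s, get_joint_pos, get_dq, get_joint_efforts, get_tool_pos, get_eef_rot, get_wrist_force, get_moment, get_finger_gap gives the robot as it stands. The module is installed in compiled form; this text tells all that it offers. Calls block until the motion is done:
- goto(position, orientation): joint-space move of the TCP to a pose.
- servo_line(position, frame=None, speed=0.15): straight line of the TCP; frame=None keeps the orientation; speed is the mean speed in m/s.
- goto_joints(angles): joint-space move.
- gripper_to(opening): opening from 0.0 (shut) to 1.0 (fully open); the grip force is fixed at half the most; returns when the fingers have stopped.
- pause(seconds).
- solve_ik(position, orientation): joint angles nearest the present ones, or None.
- read_camera(name): name is "scene" or "side" or "wrist"; returns a dict with "pixels" (384x512x3 uint8, red, green, blue), "fov_y" (degrees; the focal length in pixels is half the picture's height over the tangent of half this angle, whatever the lens; pixels are square), "cx", "cy" (the principal point, pixels), "k1" (the pictures are not rectified: a ray, as slopes to the right and down, at radius r is drawn at 1 + k1 r^2 times it, then the intrinsics apply), "xyz" and "rotation" of the camera in the world; the wrist camera has in their place "hand_eye" (4x4, takes a point from camera to tool coordinates, whose origin is the TCP and whose axes are the tool frame's). Camera axes: x right, y up, looking along -z (the intrinsics and any distortion apply to the point x, -y, -z); pixel columns grow to the right and rows downward; lengths in m; the calibration is good to about 2 mm. A picture is of the moment at which its call begins: read the wrist's pose just before it. There is no depth.
A pose or a line that the arm cannot do raises MotionError and nothing moves.
- hand_in(): hands the job in, once; it reports no verdict.
Readings, each from a call of its own:
- get_time_s(): time.
- get_joint_pos(): joint angles.
- get_dq(): joint speeds.
- get_joint_efforts(): joint torques, N m.
- get_tool_pos(): TCP position.
- get_eef_rot(): TCP orientation.
- get_wrist_force(): force on the tool from outside, world axes, zero at the start.
- get_moment(): the same for the moment, N m.
- get_finger_gap(): opening from 0.0 (shut) to 1.0 (fully open).
Only numpy, scipy, OpenCV 4.12 (cv2) and the standard library are available. Lean on these libraries where they do the work, as an engineer would, in place of code of your own. Each camera call takes 0.05 s, during which the arm holds its last target. There are 200 camera calls.

## Task

Lift only the top tray off the nested pile on the sloping rack and lay it flat on the height gauge's plate, lengthwise, square and centred, with its far end under the foot bar, and let go. Then press the gauge's knob down until the foot bears on the tray's rims, hold it there for about a second without forcing it, and let the slide spring back up. Leave the tray on the plate, the other two trays in their pile, and everything else on the bench where it is.

Things in the scene. Friction and masses are not known exactly. Their poses are not given: they have to be found in the camera images.
- tray_top: Top tray of the pile: pale wood open box 170 (x) x 58 (y) x 36 high (z), walls 6 thick from z 4 to 36; below, a 154 x 42 plinth nests 4 deep in the rim of the tray beneath. Origin: centre of the plinth's underside. About 0.15 kg. In the pile x points up the slope, z leans 30 deg towards the rack's low end. All trays' sides are flush: fingers over 32 below its rim grip the next one too.
- tray_mid: Middle tray of the pile, same as tray_top, 32 lower along the slope's normal.
- tray_low: Bottom tray of the pile, same as tray_top, lying on the rack's board.
- rack: Fixed plywood rack left or right of the middle: a board 210 x 110 sloping 30 deg, rising along the rack's +x (low end towards the robot), a ledge 62 high across the low end (stops below the top tray). Origin on the bench, z up; middle of the board's upper face at x 100, y 0, z 85. The pile lies on it, long side up the slope.
- gauge: Fixed gauge. Origin on the bench, x from open end (robot side) to column, z up. Plate x -120 to 160, y +-60, top at z 15; column base from x 110, top z 160. Foot bar over x 52 to 68, y +-50, carried by an arm from the column. A tray lengthwise along x, centred near x 10, has its far end under the foot; it must be brought in low from the open end, under the foot.
- gauge_foot (a point): Steel foot bar of the gauge, 16 (x) x 100 (y) x 18, fixed beneath the slide's arm. This point: centre of its underside, at gauge x 60, y 0; 85 above the plate when the slide is up.
- gauge_slide (a joint): Vertical slide of the gauge, metres: 0 up (at rest), growing as pressed down, to 0.08. Foot height above the plate = 0.085 - joint, so 0.049 when the foot rests on the 36 mm high tray lying on the plate. A spring pushes it up: about 3.5 N at the top, 8.5 N at 0.049.
- gauge_knob (a point): Centre of the top of the slide's round black press knob, 36 diameter, straight above the foot; 63 above the foot's underside, 163 above the bench at rest; moves with the slide.
- plane: Bystander to leave alone: steel hand plane with dark wooden knob and handle, 200 x 55 x 75. Origin at its underside.
- glue: Bystander to leave alone: white glue bottle with orange cap, standing, 56 diameter x 130. Origin at its underside.
- square: Bystander to leave alone: try square lying flat, wooden stock 100 x 22 x 20 and steel blade 150 x 30. Origin at its underside.
- mallet: Bystander to leave alone: wooden mallet lying flat, about 300 long, head 65 x 120 x 70. Origin at its underside.
- offcut: Bystander to leave alone: wooden offcut 120 x 50 x 35. Origin at its underside.
- pencil_pot: Bystander to leave alone: steel pot 80 diameter x 100. Origin at its underside.

How it is judged:
By the outcome, as a careful person would: the job done as asked, in the order asked, and still so for the second after the job is handed in, with the robot touching nothing.
It also fails if it takes over 58 s, if anything falls off the work surface, if the arm or the gripper's body presses on something with over 40 N, if the wrist force passes 120 N, or if a joint passes its speed limit or range.

## Working session

There is one attempt and no reset: what is moved stays moved. The work goes in short steps, each a Python script; the robot and the scene stay as the last script left them, time stands still between calls to the robot, and variables do not carry over. Pictures are saved under pics/ and viewed, about 8 in all and at most 12, crops included, and the job is handed in when it is done.

```bash
mkdir -p pics
cat > h.py <<'E'
import numpy as np, cv2
from plant import *
from scipy.spatial.transform import Rotation as R
def snap(name,fn=None):
    p=np.array(get_tool_pos()); r=np.array(get_eef_rot()); c=read_camera(name)
    if name=="wrist":
        T=np.eye(4); T[:3,:3]=R.from_rotvec(r).as_matrix(); T[:3,3]=p
        M=T@np.array(c["hand_eye"]); c["xyz"]=M[:3,3]; c["rotation"]=M[:3,:3]
    c["rotation"]=np.array(c["rotation"])
    if c["rotation"].shape==(3,): c["rotation"]=R.from_rotvec(c["rotation"]).as_matrix()
    c["xyz"]=np.array(c["xyz"])
    if fn:
        cv2.imwrite(f"pics/{fn}.png",c["pixels"][:,:,::-1]); np.save(f"pics/{fn}.npy",{k:c[k] for k in("fov_y","cx","cy","k1","xyz","rotation","pixels")},allow_pickle=True)
    return c
def load(fn): return np.load(f"pics/{fn}.npy",allow_pickle=True).item()
def ray(c,u,v):
    f=192/np.tan(np.radians(c["fov_y"])/2); d=np.array([(u-c["cx"])/f,(v-c["cy"])/f]); s=d.copy()
    for _ in range(30): s=d/(1+c["k1"]*(s@s))
    w=c["rotation"]@np.array([s[0],-s[1],-1]); return c["xyz"],w/np.linalg.norm(w)
def onz(c,u,v,z):
    o,d=ray(c,u,v); return o+d*(z-o[2])/d[2]
def tri(*obs):
    A=np.zeros((3,3));b=np.zeros(3);rs=[ray(*o) for o in obs]
    for o,d in rs: P=np.eye(3)-np.outer(d,d);A+=P;b+=P@o
    x=np.linalg.solve(A,b); return x,[np.linalg.norm((np.eye(3)-np.outer(d,d))@(x-o)) for o,d in rs]
def proj(c,p):
    q=c["rotation"].T@(np.array(p)-c["xyz"]); s=np.array([q[0],-q[1]])/-q[2]
    f=192/np.tan(np.radians(c["fov_y"])/2); s=s*(1+c["k1"]*(s@s)); return np.array([c["cx"],c["cy"]])+f*s
E
python3 - <<'E'
from h import *
a=[snap(n,n+"0") for n in("scene","side","wrist")]
for c in a: print(c["xyz"],c["rotation"][:,2],c["fov_y"],c["k1"],c["cx"],c["cy"])
print(get_time_s(),get_eef_rot())
E
```

```text
[ 1.14326041 -0.49318411  1.12513658] [ 0.40620782 -0.36593403  0.83730967] 49.84392257013925 -0.044662682993412375 256.3790646259205 191.1045335638757
[ 0.43939391 -0.87970759  0.96503511] [-0.15713768 -0.7077974   0.68871662] 56.686231972941464 -0.0052606370138024725 253.1189074413503 189.00734769354034
[0.62413171 0.07268561 0.37323352] [0.00163743 0.28434922 0.95871937] 68.20694165352197 0.0012590274820349638 260.23919621071394 186.61540061275053
0.15 [5.36617225e-05 1.57158987e+00 1.01510142e-04]
```

View pics/scene0.png

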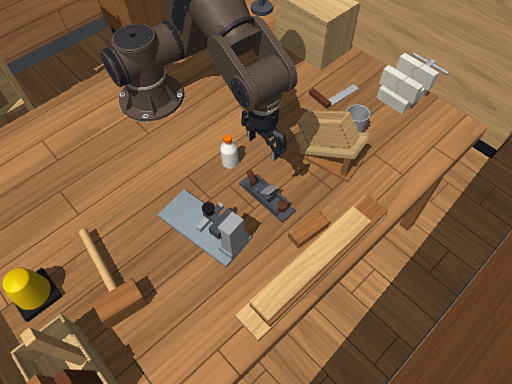

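View pics/side0.png

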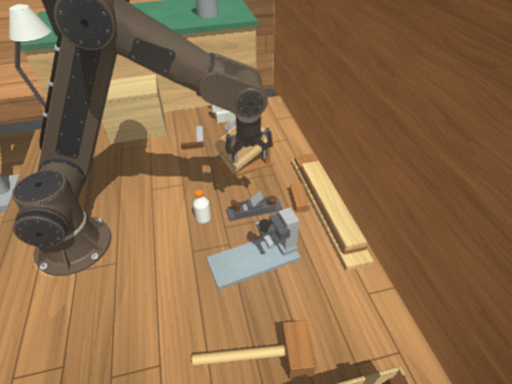

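The scene view shows the gauge plate at about (205,227) with its knob at (208,208). The rack and pile are near (333,140), partly in front of the pot at (358,117). The plane is at (267,197) and the glue at (229,152). In the side view the gripper hides the rack.

Run:
```python
from h import *
c=load("scene0"); s=load("side0")
for n,u,v,z in [("plate near-left",186,190,.015),("plate near-right",159,215,.015),("plate far r",228,263,.015),("knob",208,208,.163),("rack",333,140,.12),("rackfarpost",347,176,0),("glue",229,165,0),("plane",267,200,.02)]:
    print(n,onz(c,u,v,z).round(3))
print("knob tri",tri((c,208,207),(s,264,226)))
print("side plate",[onz(s,u,v,.015).round(3) for u,v in((208,259),(221,285),(300,260))])
im=np.hstack([cv2.resize(c["pixels"][90:190,280:380],(400,400),interpolation=2),cv2.resize(c["pixels"][180:280,150:250],(400,400),interpolation=2)])
cv2.imwrite("pics/crop1.png",im[:,:,::-1])
```

```text
plate near-left [ 0.445 -0.169  0.015]
plate near-right [ 0.46  -0.288  0.015]
plate far r [ 0.729 -0.237  0.015]
knob [ 0.626 -0.205  0.163]
rack [0.682 0.253 0.12 ]
rackfarpost [0.762 0.258 0.   ]
glue [0.456 0.004 0.   ]
plane [ 0.655 -0.009  0.02 ]
knob tri (array([ 0.61821312, -0.20188259,  0.14880406]), [np.float64(0.003424104032281139), np.float64(0.0034241040322809625)])
side plate [array([ 0.439, -0.185,  0.015]), array([ 0.464, -0.289,  0.015]), array([ 0.724, -0.261,  0.015])]
```

View pics/crop1.png

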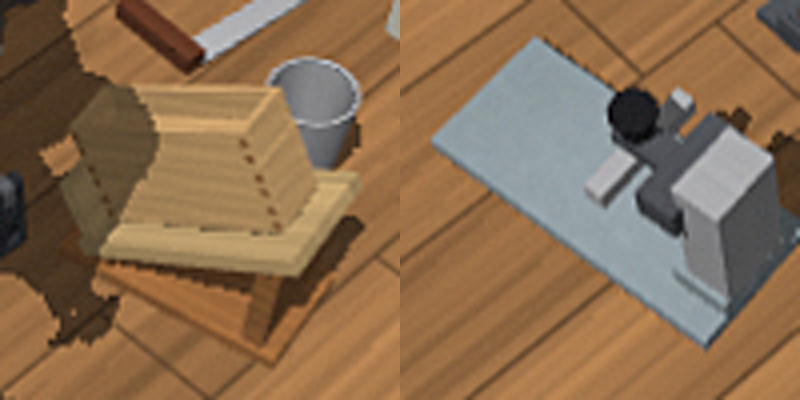

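Rough poses are good enough to set out: gauge origin about (0.571,-0.214) with yaw about 7 deg, and the pile's top near (0.68,0.25). Next I'll look at both up close with the wrist camera.

```bash
cat >> h.py <<'E'
def rv(yaw,tilt=0.):
    h=np.array([np.cos(yaw),np.sin(yaw),0]); z=np.array([0,0,1.])
    a=-np.cos(tilt)*z+np.sin(tilt)*h          # tool x; tilt>0 leans forward
    y=-(np.cos(tilt)*h+np.sin(tilt)*z)        # tool y, back along heading
    return R.from_matrix(np.column_stack([a,y,np.cross(a,y)])).as_rotvec()
E
python3 - <<'E'
from h import *
goto([0.50,-0.215,0.33],rv(np.radians(7))); g=snap("wrist","w_g"); snap("scene","scene1"); snap("side","side1")
goto([0.58,0.25,0.36],rv(0.1,0.3)); r=snap("wrist","w_r")
print(get_time_s(),get_joint_pos(),get_wrist_force())
E
python3 - <<'E'
import cv2,numpy as np
E
```

```text
3.9083 [ 0.32818066  0.29873498  1.54885446 -0.08001521  1.00315213 -1.30828965] [ 0.1164136  -0.11163241  0.19392811]
```

View pics/w_g.png

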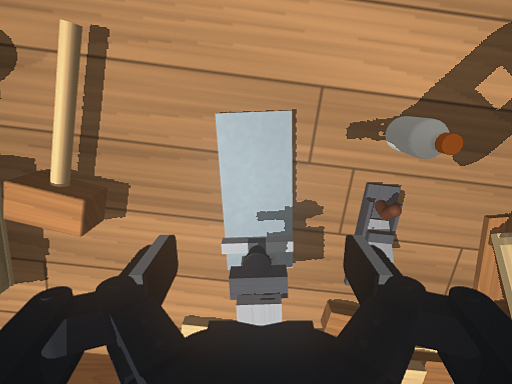

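View pics/w_r.png

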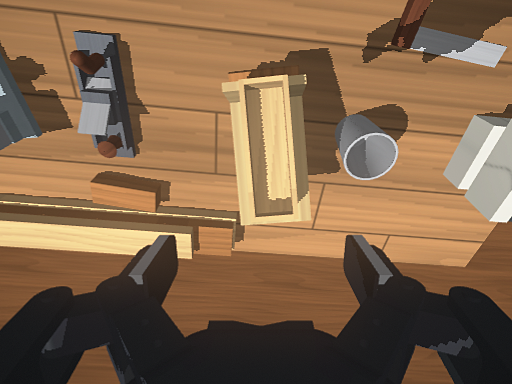

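The gauge view shows the plate's near corners at about (217,113) and (295,110), with the foot and knob near (258,245). The rack view shows the top tray's rim from about y=80 (low end, towards the robot) to y=222. The pot stands to its right at (368,150). I'll zoom in on the tray's rim and fit the plate's edges.

Run:
```python
from h import *
r=load("w_r"); cv2.imwrite("pics/crop2.png",cv2.resize(r["pixels"][62:237,205:325],None,fx=3.4,fy=3.4,interpolation=1)[:,:,::-1])
g=load("w_g"); p=g["pixels"].astype(int)
m=((p[:,:,2]>p[:,:,0]+8)&(p[:,:,2]>150)).astype(np.uint8); m[:100]=0;m[215:]=0;m[:,:205]=0;m[:,305:]=0
rows=range(118,205); L=[np.flatnonzero(m[v]).min() for v in rows]; Rr=[np.flatnonzero(m[v]).max()+1 for v in rows]
cols=range(222,290); T=[np.flatnonzero(m[:,u]).min() for u in cols]
l=np.array([onz(g,u-.5,v,.015) for u,v in zip(L,rows)]); q=np.array([onz(g,u-.5,v,.015) for u,v in zip(Rr,rows)]); t=np.array([onz(g,u,v-.5,.015) for u,v in zip(cols,T)])
def fit(a): 
    vx,vy,x,y=cv2.fitLine(a[:,:2].astype(np.float32),cv2.DIST_HUBER,0,.001,.001).ravel(); return np.array([x,y]),np.array([vx,vy])
for a in(l,q,t): o,d=fit(a); print(o.round(4),np.degrees(np.arctan2(d[1],d[0])).round(2))
# foot left/right visible check: width
def X(A,B):
    (o,d),(o2,e)=A,B; s=np.linalg.solve(np.column_stack([d,-e]),o2-o); return o+s[0]*d
c1=X(fit(l),fit(t)); c2=X(fit(q),fit(t)); print(c1,c2,np.linalg.norm(c1-c2))
```

```text
[ 0.5357 -0.2774] 9.29
[ 0.5098 -0.1614] 8.8
[ 0.4415 -0.2288] -80.92
[ 0.4515187  -0.29120553] [ 0.43267617 -0.17336005] 0.11934236
```

View pics/crop2.png

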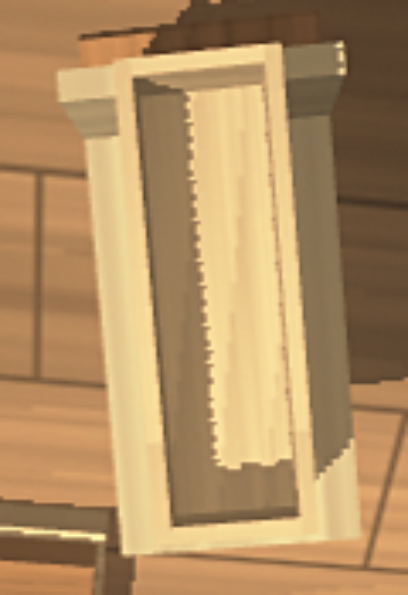

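Run:
```python
from h import *
from scipy.optimize import least_squares
r=load("w_r")
uv=np.array([(137,82),(268,68),(299,515),(172,525),(117,60),(281,44)]); uv=np.array([205,62])+(uv+.5)/3.4-.5
# image left = world -y (top of image is towards the robot): check sign by ray
print(onz(r,*uv[0],.1),onz(r,*uv[1],.1))
s=np.sign(onz(r,*uv[0],.1)[1]-onz(r,*uv[1],.1)[1])
P=np.array([(-79,23*s),(-79,-23*s),(79,-23*s),(79,23*s),(-85,29*s),(-85,-29*s)])/1000
def pts(x,t):
    M=R.from_euler('ZY',[x[3],-t]).as_matrix(); return x[:3]+P@M[:,:2].T
def f(x): return (np.array([proj(r,p) for p in pts(x,np.radians(30) if len(x)==4 else x[4])])-uv).ravel()
for x0 in([.65,.25,.17,.1],[.65,.25,.17,.1,.5]):
    o=least_squares(f,x0); print(o.x.round(4),np.degrees(o.x[3:]),o.fun.round(1))
s1=load("scene1");print([proj(s1,p).round(1) for p in pts(o.x,np.radians(30))])
s1=load("side1");print([proj(s1,p).round(1) for p in pts(o.x,np.radians(30))])
a=[load("scene1")["pixels"],load("side1")["pixels"]]
im=np.hstack([cv2.resize(a[0][90:190,280:380],(400,400),interpolation=1),cv2.resize(a[1][90:190,190:290],(400,400),interpolation=1)]);cv2.imwrite("pics/crop3.png",im[:,:,::-1])
```

```text
[0.56434897 0.22829059 0.1       ] [0.55440252 0.27676059 0.1       ]
[0.6193 0.264  0.1658 0.1908] [10.9317093] [-0.4 -1.  -0.3 -0.6  0.2  0.1 -0.  -0.2  0.   0.8  0.6  0.8]
[0.6198 0.2641 0.1656 0.1906 0.5052] [10.92201259 28.94768162] [-0.5 -1.  -0.3 -0.5  0.1  0.1  0.1 -0.2 -0.   0.8  0.6  0.8]
[array([299. , 121.3]), array([306.5, 112.9]), array([347.2, 113.7]), array([339.7, 122.9]), array([296.6, 122.4]), array([306.1, 111.8])]
[array([219.8, 150. ]), array([215.7, 143.7]), array([246.7, 118.2]), array([251.5, 124.1]), array([219.1, 151.9]), array([214. , 143.8])]
```

View pics/crop3.png

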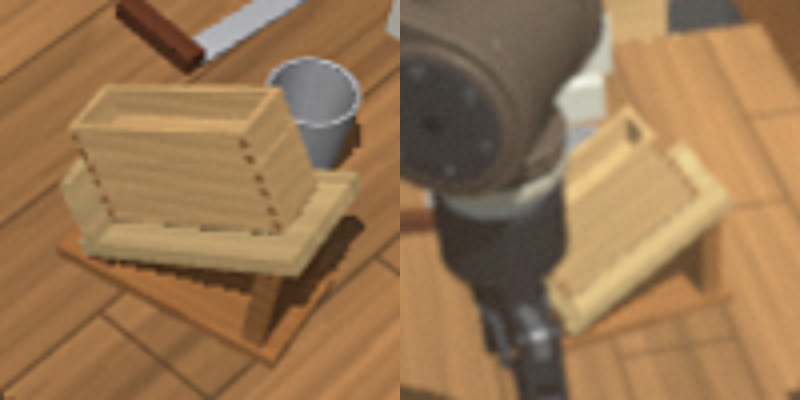

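The fit agrees with the scene camera to about 1 px: rim centre (0.619,0.264,0.166), yaw 10.9 deg. The scene crop shows the pile clear of the pot, with the near low corner at (297,122). Now grasping.

```bash
cat >> h.py <<'E'
TY=np.radians(10.93); TT=np.radians(30); C=np.array([.6193,.264,.166])
hh=np.array([np.cos(TY),np.sin(TY),0]); zz=np.array([0,0,1.])
XT=np.cos(TT)*hh+np.sin(TT)*zz; NT=-np.sin(TT)*hh+np.cos(TT)*zz
GX=-.04
E
python3 - <<'E'
from h import *
o=rv(TY,TT); g=C+GX*XT-.029*NT
goto(g+.12*NT,o); servo_line(g+.04*NT,speed=.1); w=snap("wrist","w_pre")
f0=np.array(get_wrist_force()); servo_line(g,speed=.04); print(np.array(get_wrist_force())-f0, get_time_s())
gripper_to(0.0); print("gap",get_finger_gap(),np.array(get_wrist_force())-f0,get_tool_pos()-g)
servo_line(g+.012*NT,speed=.03); print("lift",np.array(get_wrist_force())-f0)
servo_line(g+.07*NT,speed=.08); print("gap",get_finger_gap(),np.array(get_wrist_force())-f0,get_moment(),get_time_s())
snap("wrist","w_lift"); s=snap("scene","s_lift")
d=snap("side","d_lift")
im=np.hstack([cv2.resize(s["pixels"][60:190,255:385],(400,400),interpolation=1),cv2.resize(load("w_lift")["pixels"],(400,300),interpolation=3)[[min(i,299) for i in range(400)]]]);cv2.imwrite("pics/lift.png",im[:,:,::-1])
E
```

```text
[ 0.17283672  0.1690018  -1.23870487] 6.7417
gap 0.6708434951209307 [-4.00561513 -2.37915698  5.1781308 ] [-1.35029132e-04 -4.30889518e-05  4.94331358e-04]
lift [-1.11619278 -0.09097166 -2.23457433]
gap 0.6704738734739447 [ 0.22421512 -0.71389112 -2.30337208] [-0.03327279  0.39099684  0.01640945] 8.5417
```

View pics/lift.png

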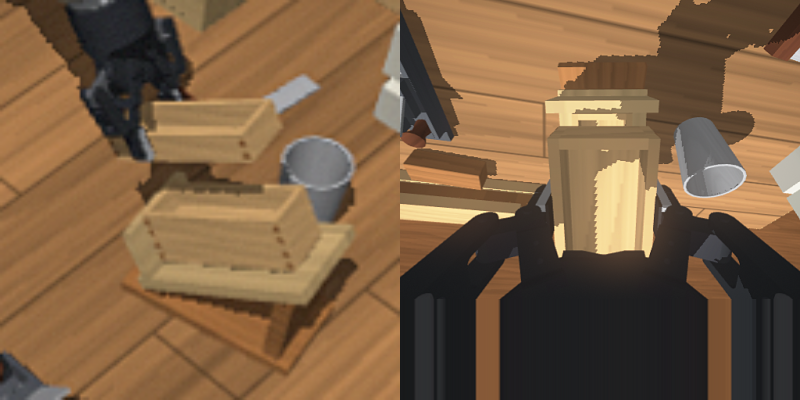

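Only the top tray came up. The left panel shows two trays still nested in the rack, and the force is one tray's weight. Before placing, I'll cross-check the gauge pose across cameras.

Run:
```python
from h import *
gy=np.radians(9.05); H=np.array([np.cos(gy),np.sin(gy)]);N=np.array([-H[1],H[0]]); O=np.array([.4421,-.2323])+.12*H; print("O",O)
for n in("scene1","side1","w_g"):
    c=load(n);p=c["pixels"].astype(int)
    print(n,[ (a,b,z,proj(c,[*(O+a*H+b*N),z]).round(1).tolist()) for a,b,z in((-.12,.06,.015),(-.12,-.06,.015),(.16,-.06,.015),(.06,0,.163))])
    m=((p[:,:,2]>p[:,:,0]+8)&(p[:,:,2]>110)).astype(np.uint8)
    k,lab,st,ce=cv2.connectedComponentsWithStats(m); u,v=np.round(proj(c,[*(O-.06*H),.015])).astype(int)
    i=lab[v,u]; cn=max(cv2.findContours((lab==i).astype(np.uint8),0,2)[0],key=cv2.contourArea)
    print(" mask",st[i],cv2.approxPolyDP(cv2.convexHull(cn),3,True)[:,0].tolist())
    q=proj(c,[*(O+.06*H),.163]).astype(int); y0,x0=q[1]-14,q[0]-14
    d=(p[y0:y0+28,x0:x0+28].max(2)<45); yy,xx=np.nonzero(d); print(" knob dark",xx.mean()+x0,yy.mean()+y0,d.sum())
```

```text
O [ 0.56060617 -0.21342444]
scene1 [(-0.12, 0.06, 0.015, [182.8, 188.4]), (-0.12, -0.06, 0.015, [156.4, 213.9]), (0.16, -0.06, 0.015, [225.0, 265.1]), (0.06, 0, 0.163, [207.0, 206.4])]
 mask [ 158  190   74   76 1999] [[183, 190], [203, 203], [231, 255], [226, 265], [158, 215]]
 knob dark 208.12977099236642 208.4351145038168 131
side1 [(-0.12, 0.06, 0.015, [205.5, 256.5]), (-0.12, -0.06, 0.015, [217.2, 286.7]), (0.16, -0.06, 0.015, [299.8, 256.3]), (0.06, 0, 0.163, [264.0, 222.4])]
 mask [ 207  241   92   47 2279] [[295, 247], [298, 258], [220, 287], [207, 259], [251, 242]]
 knob dark nan nan 0
w_g [(-0.12, 0.06, 0.015, [291.7, 110.2]), (-0.12, -0.06, 0.015, [214.8, 113.0]), (0.16, -0.06, 0.015, [227.2, 269.8]), (0.06, 0, 0.163, [256.7, 265.3])]
 mask [ 216  111   76  127 8380] [[291, 111], [291, 206], [284, 230], [266, 236], [226, 237], [216, 113]]
 knob dark 248.0 254.0 1<stdin>:11: RuntimeWarning: Mean of empty slice.
  ret = ret.dtype.type(ret / rcount)
```

The cameras agree to within 2–4 mm; I'll shift 2.5 mm towards the consensus and make the final check relative, tray against plate edges. Now carrying the tray to the open end.

```bash
cat >> h.py <<'E'
GY=np.radians(9.05); GH=np.array([np.cos(GY),np.sin(GY),0]); GN=np.array([-GH[1],GH[0],0])
GO=np.array([.5606,-.2134,0])+.0025*GH
def G(x,y,z): return GO+x*GH+y*GN+z*zz
E
python3 - <<'E'
from h import *
p=np.array(get_tool_pos()); servo_line(p+[-.03,0,.13],speed=.2)
goto([.55,.1,.36],rv(GY)); goto(G(-.11,0,.25),rv(GY))
servo_line(G(-.11,0,.06),speed=.12); print(get_finger_gap(),get_time_s())
snap("wrist","w_h"); s=snap("scene"); d=snap("side")
im=np.hstack([cv2.resize(d["pixels"][190:310,180:320],(400,343),interpolation=1),cv2.resize(load("w_h")["pixels"],(400,300),interpolation=3)[[min(i,299) for i in range(343)]]]);cv2.imwrite("pics/hover.png",im[:,:,::-1])
E
```

```text
0.6652308827036656 13.35
```

View pics/hover.png

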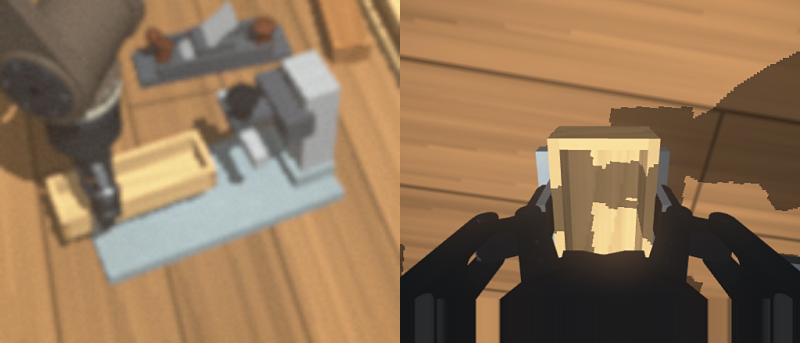

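The tray is level in the gripper, short of the foot, and lower than it (left panel). In the wrist view the near rim corners are at about (189,178) and (334,178). Next I'll measure the grip offset, slide the tray in and lower it.

Run:
```python
from h import *
c=load("w_h"); p=np.array(get_tool_pos())
q=(onz(c,189.4,178,p[2]+.029)+onz(c,334,178,p[2]+.029))/2
print("near end rel TCP along H,N (expect -45,0):",(q-p)@GH*1e3,(q-p)@GN*1e3, "rot",np.degrees(R.from_rotvec(get_eef_rot()).inv().__mul__(R.from_rotvec(rv(GY))).magnitude()))
servo_line(G(-.11,0,.036),speed=.1); servo_line(G(-.03,0,.036),speed=.08)
f0=np.array(get_wrist_force())
z=.036
while z>.014:
    z-=.001; servo_line(G(-.03,0,z),speed=.02); f=np.array(get_wrist_force())-f0
    if f[2]>3: break
print("contact z",z,f,get_moment(),get_finger_gap(),get_time_s())
w=snap("wrist","w_place"); snap("scene","s_place"); snap("side","d_place")
cv2.imwrite("pics/w_place_c.png",cv2.resize(w["pixels"][60:230,120:400],None,fx=2.8,fy=2.8,interpolation=1)[:,:,::-1])
```

```text
near end rel TCP along H,N (expect -45,0): -43.35119053554417 0.860726438656467 rot 0.0418605576324231
contact z 0.01699999999999998 [-2.7818645   2.2472506  13.79071736] [ 0.11506032  0.55531309 -0.03252347] 0.6660697923749098 19.7917
```

View pics/w_place_c.png

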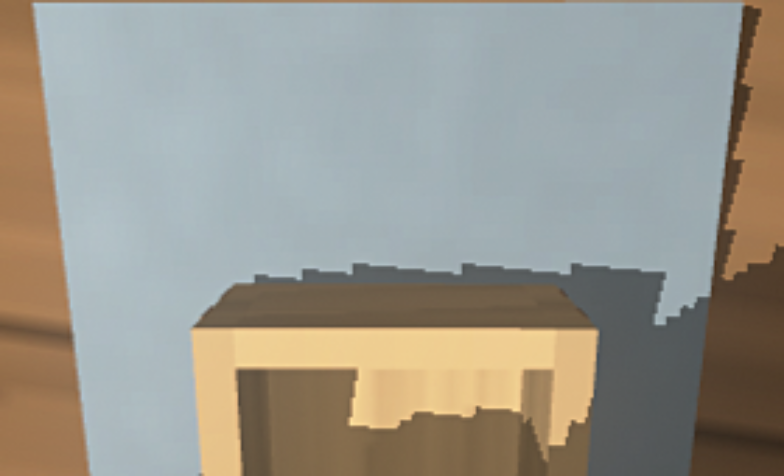

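Run:
```python
from h import *
c=load("w_place"); P=lambda u,v,z: onz(c,119.68+(u)/2.8,59.68+v/2.8,z)
a,b=P(35,3,.015),P(742,2,.015); al,br=P(90,475,.015),P(690,475,.015); t,s=P(192,327,.051),P(598,328,.051)
A=lambda d:np.degrees(np.arctan2(d[1],d[0]))
print("plate near",a,b,np.linalg.norm(a-b),"yaw",A(b-a)-90,A(al-a),A(br-b))
print("tray near",t,s,np.linalg.norm(t-s),"yaw",A(s-t)-90)
yaw=np.radians((A(al-a)+A(br-b)+A(b-a)-90)/3); h=np.array([np.cos(yaw),np.sin(yaw),0]);n=np.array([-h[1],h[0],0])
d=(t+s)/2-(a+b)/2; print("tray near end in gauge x",d@h*1e3-120,"(want -75) y",d@n*1e3)
d=(al+br)/2-(t+s)/2; print("plate mid further on vs tray y", d@n*1e3, "TCP", get_tool_pos())
print("gauge origin here",(a+b)/2+.12*h, GO)
```

```text
plate near [ 0.4519501  -0.29171302  0.015     ] [ 0.43297015 -0.17394185  0.015     ] 0.1192907739614338 yaw 9.155044008476239 8.93072893632789 9.421588833834015
tray near [ 0.4934531  -0.25287435  0.051     ] [ 0.48448852 -0.19578993  0.051     ] 0.05778403182819437 yaw 8.92488003493527
tray near end in gauge x -72.72990177626826 (want -75) y 0.9753117169425223
plate mid further on vs tray y -0.9642107785191694 TCP [ 0.53353681 -0.21774223  0.01802492]
gauge origin here [ 0.5609268  -0.21370554  0.015     ] [ 0.56306888 -0.21300676  0.        ]
```

The tray is within 2.3 mm lengthwise and 1 mm sideways, and square to about 0.2 deg. A small nudge will correct that, then I release.

Run:
```python
from h import *
p=np.array(get_tool_pos()); p[2]=.018; q=p-.0022*GH-.001*GN
servo_line(p+.004*zz,speed=.03); f0=np.array(get_wrist_force()); servo_line(q+.004*zz,speed=.02)
z=q[2]+.004
while z>.0155:
    z-=.0005; servo_line([q[0],q[1],z],speed=.02); f=np.array(get_wrist_force())-f0
    if f[2]>2: break
print("down",z,f,get_time_s())
gripper_to(1.0); print("gap",get_finger_gap())
servo_line([q[0],q[1],.10],speed=.06)
w=snap("wrist","w_rel")
servo_line([q[0],q[1],.25],speed=.2); snap("wrist","w_rel2"); snap("side","d_rel")
gripper_to(0.0); print(get_time_s())
cv2.imwrite("pics/rel.png",np.hstack([cv2.resize(load("w_rel2")["pixels"],(400,300),interpolation=3),cv2.resize(load("d_rel")["pixels"][190:310,180:340],(400,300),interpolation=1)])[:,:,::-1])
```

```text
down 0.017499999999999995 [-1.25546885  0.43979425  7.64764259] 22.775
gap 1.0009159428172134
26.5167
```

View pics/rel.png

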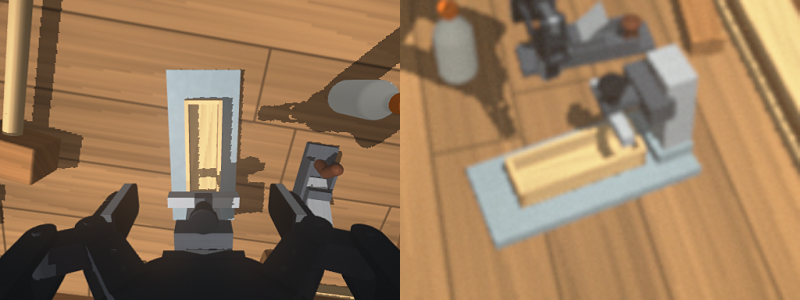

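The tray lies flat and centred on the plate with its far end under the foot, and the gripper is clear of it. Now pressing the knob.

Run:
```python
from h import *
k=GO-.001*GH+.06*GH-.0004*GN
goto([k[0],k[1],.22],rv(GY)); f0=np.array(get_wrist_force())
P=lambda z,s: servo_line([k[0],k[1],z],speed=s)
F=lambda: np.array(get_wrist_force())-f0
log=[]
for z in(.172,.157,.14,.12): P(z,.05); log.append((z,F()[2].round(2)))
ok=log[-1][1]>4
while ok and z>.109:
    z-=.0005; P(z,.015); f=F(); log.append((round(z,4),f[2].round(2)))
    if f[2]>11.5: break
print(log)
if ok:
    print(F(),get_tool_pos()); pause(.5); snap("side","d_press"); pause(.5); print(F())
    P(.14,.05); P(.172,.06); P(.26,.2)
print(get_time_s(),F());
```

```text
[(0.172, np.float64(-0.03)), (0.157, np.float64(4.46)), (0.14, np.float64(5.21)), (0.12, np.float64(6.77)), (0.1195, np.float64(7.02)), (0.119, np.float64(6.65)), (0.1185, np.float64(6.87)), (0.118, np.float64(7.46)), (0.1175, np.float64(7.58)), (0.117, np.float64(7.57)), (0.1165, np.float64(7.21)), (0.116, np.float64(7.85)), (0.1155, np.float64(7.79)), (0.115, np.float64(7.91)), (0.1145, np.float64(8.86)), (0.114, np.float64(8.15)), (0.1135, np.float64(8.46)), (0.113, np.float64(8.55)), (0.1125, np.float64(12.59))]
[-2.05043993  0.65268614 12.58965736] [ 0.62162364 -0.20422534  0.11404658]
[-0.65023712  1.60812983 13.01025167]
36.3583 [-0.87997547  0.74680336 -1.73728107]
```

The force jumped at TCP z=0.114, the expected rim contact, and held at about 13 N against the 8.5 N spring. Now I back off and take a final look.

Run:
```python
from h import *
goto([.50,-.215,.36],rv(GY)); w=snap("wrist","w_end"); s=snap("scene","s_end"); d=snap("side","d_end")
cv2.imwrite("pics/end.png",np.hstack([cv2.resize(w["pixels"][90:300,150:380],(400,365),interpolation=1),cv2.resize(s["pixels"][90:290,150:370],(400,365),interpolation=1)])[:,:,::-1])
print(get_time_s())
```

```text
37.1833
```

View pics/end.png

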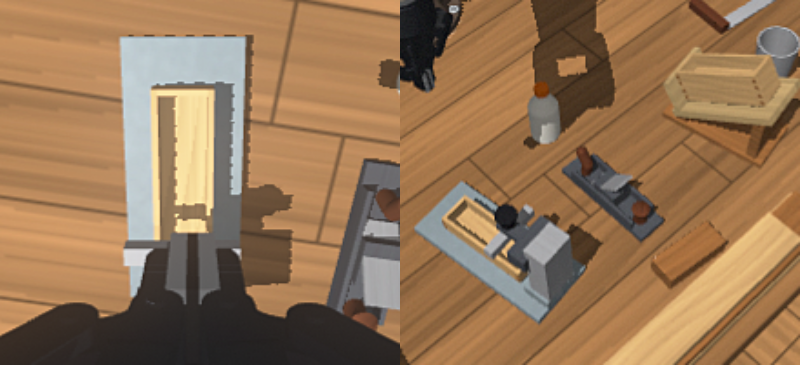

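The tray lies square and centred on the plate. The knob is back at scene pixel (208,208), its rest position, and two trays remain in the rack.

```bash
python3 -c "
from plant import *
print(hand_in(),get_time_s())"
```

```text
the job is handed in; nothing more can be done
the job is handed in; nothing more can be done
```

I lifted only the top tray off the pile, laid it flat on the gauge's plate with its far end under the foot, and let go. I then pressed the knob until the foot bore on the rims, held it for about 1 s and let the slide spring back. I handed the job in after about 37 s of robot time.

**Tray position:** before the last 2 mm nudge I measured it 2.3 mm off lengthwise, 1 mm off sideways and about 0.2 deg out of square. The nudge corrected for those offsets. I did not measure again afterwards, but the final pictures show the tray centred and square.

**Press:** the force jumped from 8.5 N to 12.6 N with the fingertips at a height of 0.114 m, where the foot should meet the rims, and held at about 13 N.

**Final pictures:** the knob is back at its rest pixel and two trays remain in the rack. The glue, plane, offcut and pot look undisturbed. I did not look at the mallet after the tray's release, and the square was only partly in the last picture.

**Disagreements:**
- The cameras differed by 2–5 mm on where the gauge is, so I trusted the wrist view of tray against plate.
- The tray touched the plate with the TCP about 5 mm lower than planned, so the grip was about 5 mm deeper than intended. That was still shallow enough not to catch the middle tray.

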